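Bring the handcart wheel's valve round for the pump

TASK

The handcart's wheel hangs on the bench stand with its tyre valve somewhere in the upper half: push it round by its spokes, one after another as needed, until the valve is at the very bottom with its stem pointing straight up at the hub, ready for the pump. Leave the wheel still like that and take your hand away. Push only, lift nothing: keep off the dirty tyre and the valve itself, do not shift the stand, and leave the jar, spanner and pump where they are.

Things in the scene. Friction and masses are not known exactly. Their poses are not given: they have to be found in the camera images.
- stand: Heavy loose steel wheel stand (7.5 kg). Origin on the bench straight below the wheel's middle; x axis level along the axle, away from the robot (yawed up to 0.35 rad), y left in the wheel's plane, z up. T-shaped base 10 mm thick, its tongue under the wheel to x = -80 mm. A-frame and clamp only behind the wheel (x 58 to 101 mm). Robot's side open but for the axle nut, 22 mm across, to x = -42 mm.
- hub (a point): Centre of the wheel: on the axle, in the mid-plane of the wheel, 225 mm above the bench. Fixed in the stand.
- wheel (a joint): Wheel angle, rad, unlimited; 0 or any full turn = valve at the bottom, stem straight up. Grows clockwise as seen from the robot: pi/2 = valve at the left (stand's +y), pi = top, 3 pi/2 = right. Starts within 1.6 to 4.68. The bearing drags (0.25 N m): the wheel stops where it is left and must be pushed all the way, with 3 to 5 N at radius 80 mm.
- spokes: Grey moulded wheel body, turns with joint wheel: rim and five straight spokes 72 deg apart, the valve midway between two (spokes 36, 108, 180, 252, 324 deg on from the valve). Spokes 22 mm wide (46 at the rim), 28 mm deep (14 mm either side of the mid-plane), free from radius 30 (hub, 56 mm long) to 143 mm (rim, 36 mm wide). Origin at the hub centre; -z points from hub to valve.
- tyre: The black tyre, dirty, not to be touched: radius 158 to 197 mm, 47 mm wide (23.5 mm either side of the mid-plane). Origin at the hub centre.
- valve: The valve stem, thin (8 to 11 mm) with brass thread, standing 36 mm inwards from the rim, in the mid-plane. Origin at its foot on the rim, 143 mm from the axle; its z axis points along the stem to the hub.
- valve_tip (a point): The free end of the valve stem, 107 mm from the axle.
- jar: Old open glass jar with wheel nuts, 76 mm across, 70 mm high, standing on the bench on the robot's side of the stand. Origin at the centre of its underside.
- spanner: Steel spanner 170 mm long lying on the bench on the robot's side of the stand. Origin under its middle.
- pump: Hand pump without hose, 240 mm long, 25 mm thick, lying on the bench on the robot's side of the stand. Origin under its middle, x along its length.

How it is judged (in metres and radians):
On the way:
1. the fingers push on the wheel's spokes (contact force between the fingers and spokes above 0.5 N), for 0.05 s.
At the end, for the whole second after the job is handed in: The valve is at the bottom with its stem within 0.12 rad (7 degrees) of straight up, the wheel at rest, the stand upright and within 20 mm of where it stood, jar, spanner and pump within 15 mm of where they were (angle between valve's own z axis and vertical below 0.12 rad and height (world z) of valve_tip below 0.135 m and angular speed of spokes below 0.05 rad/s and distance of stand from where it was at the start of the episode below 0.02 m and angle between stand's own z axis and vertical below 0.03 rad and distance of each of jar, spanner, pump from where it was at the start of the episode below 0.015 m); the robot touches nothing.
It fails at once if the tyre is touched (2 N) (contact force between any of the fingers, the arm and tyre above 2 N).
It fails at once if the valve stem is pushed (2 N) (contact force between any of the fingers, the arm and valve above 2 N).
It fails at once if the stand is shifted, lifted or tipped (distance of stand from where it was at the start of the episode above 0.02 m or angle between stand's own z axis and vertical above 0.05 rad).
It fails at once if the jar, spanner or pump is moved or lifted (distance of any of jar, spanner, pump from where it was at the start of the episode above 0.015 m).
It also fails if it takes over 70 s, if anything falls off the work surface, if the arm or the gripper's body presses on something with over 40 N, if the wrist force passes 120 N, or if a joint passes its speed limit or range.

ROBOT

A 6-joint arm with a two-finger parallel gripper is mounted at the origin on the work surface. World frame = base frame: x ahead of the robot, y to its left, z up, the work surface at z = 0. Lengths are in mm, angles in rad, forces in N, time in s.
With the tool pointing down it reaches from about 275 to 975 mm from the base axis. Payload 8.4 kg.
Tool frame: the origin (TCP) lies on the centre line of the jaws, within the pads' length; the fingertips stand 22 mm ahead of it and the grasp point (between the pads) lies 3 mm ahead of it; z points along the fingers, y is the line along which they close (so a half turn about z gives the same grasp; the last joint's range is limited). The gripper opens to 92 mm and grips with 3 to 60 N. Pads are 20 mm wide; open, the fingers measure 128 mm over their backs; the gripper's body (75 mm by 189 mm) begins 69 mm behind the grasp point.
Start: joints at [1.106, 0.353, 1.633, -0, 1.155, -0.002], TCP at [279.034, 559.257, 236.583] pointing down, gripper open.
Joint ranges: [-2.63, 2.63], [-0.92, 2.1], [0.06, 2.66], [-1.3, 4.44], [0, 2.69], [-3.02, 3.02]. Speed limits (rad/s): [2.22, 2.22, 2.79, 3.14, 3.14, 3.14].

INTERFACE

Orientations are given as a unit quaternion [x, y, z, w].
In Python, from rig import manip gives the robot as it stands.
- The arm moves only by the shell command python3 -m creep FILE [FORCE], which reads ROWS from the file FILE. ROWS is a JSON list of rows, 1 to 10 of them, each of 5 numbers: the finger opening in mm, then dx, dy, dz in mm, then a turn about the tool's z in rad; each row is the pose to reach, as a shift and turn from the pose commanded when the command began, along the tool's axes at that moment; what a row does not reach only later rows make up. A row lasts 1/10 s, in which the tool goes at most 50 mm and 0.15 rad, less where a joint would pass 70% of its speed; a pose out of reach is approached as far as the arm can. The fingers move at their own pace and stop on an object; FORCE is the grip in N (left out, the last holds). Time passes only in rows, so rows that do not move let the fingers close. It prints the time, the measured TCP pose, the force, the opening and the grip force at its end. Input that does not fit is refused with a message, and nothing moves.
- manip.get_state(): the state, without advancing time (a new reading comes with each control period).
- manip.camera(name): name is "scene" or "side" or "wrist"; returns a dict with "pixels" (400x640x3 uint8, blue, green, red), "K" (3x3 intrinsics, pixels), "D" ([k1, k2, p1, p2, k3] as OpenCV has them; the pictures are not rectified), "rvec" (rotation vector, rad) and "tvec" (3), from world to camera coordinates, as OpenCV has them; the wrist camera has in their place "hand_eye" (4x4, takes a point from camera to tool coordinates, whose origin is the TCP and whose axes are the flange's). Camera axes: x right, y down, z forward; pixel columns grow to the right and rows downward; lengths in mm; the calibration is good to about 2 mm. A picture is of the moment at which its call begins: read the wrist's pose just before it. There is no depth.
- manip.finish_job(): hands the job in; it is judged then, once.
The state is a dict: "clock": time; "qpos": joint angles; "dq": joint speeds; "tau": joint torques, N m; "tool_pos": TCP position; "tcp_rot": TCP orientation; "ft_force": force on the tool from outside, world axes, zero at the start; "moment": the same for the moment, N m; "gripper_width": finger opening in mm; "grip_force": force on a finger pad.
Only numpy, scipy, OpenCV 4.12 (cv2) and the standard library are available. Lean on these libraries where they do the work, as an engineer would, in place of code of your own. Each camera call takes 0.05 s, during which the arm holds its last target. There are 200 camera calls.

## Working session

There is one attempt and no reset: what is moved stays moved. The work goes in short steps, Python scripts to look and compute and a shell command to move; the robot and the scene stay as the last step left them, time stands still between calls to the robot, and variables do not carry over. Pictures are saved under pics/ and viewed, at most 10 in all, crops included, and the job is handed in when it is done.

```bash
ls; mkdir -p pics
python3 - <<'E'
from rig import manip
import cv2,numpy as np
s=manip.get_state();print({k:np.round(v,3) for k,v in s.items()})
for n in("scene","side"):
    c=manip.camera(n);cv2.imwrite(f"pics/{n}0.png",c["pixels"])
    R=cv2.Rodrigues(np.array(c["rvec"],float))[0];print(n,-R.T@np.array(c["tvec"]).ravel(),R[2],c["K"])
E
```

```text
pics
{'clock': np.float64(0.0), 'qpos': array([ 1.106,  0.354,  1.634, -0.   ,  1.155, -0.002]), 'dq': array([ 0.001,  0.   , -0.   ,  0.001, -0.001, -0.002]), 'tau': array([-1.0000e-03, -5.9384e+01, -3.3421e+01,  7.0000e-02,  2.3000e-02,
       -0.0000e+00]), 'tool_pos': array([278.853, 558.848, 235.902]), 'tcp_rot': array([ 0.229,  0.973, -0.001, -0.   ]), 'ft_force': array([-0.461, -0.176, -0.603]), 'moment': array([-0.011,  0.027,  0.011]), 'grip_force': np.float64(0.0), 'gripper_width': np.float64(91.953)}
scene [940.82489909 167.35569496 899.71063985] [-0.45018269 -0.18186362 -0.87422032] [[363.92526736   0.         317.71276576]
 [  0.         363.92526736 197.70061608]
 [  0.           0.           1.        ]]
side [784.14153619 682.45811136 777.98461141] [-0.22431883 -0.70749631 -0.67017164] [[421.36354202   0.         323.36543361]
 [  0.         421.36354202 193.74234026]
 [  0.           0.           1.        ]]
```

View pics/scene0.png

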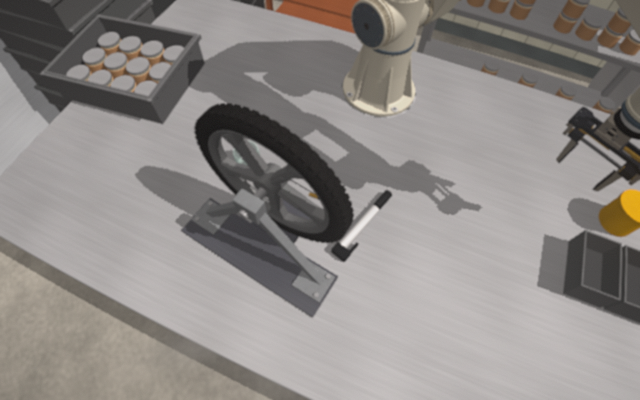

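View pics/side0.png

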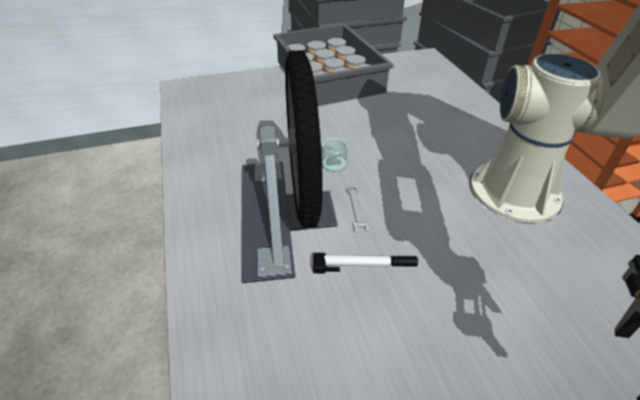

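The scene camera looks from behind the wheel, with the hub near (265,188) and something brass near (313,195). The side camera sees the wheel edge-on, with the jar at (335,155), the spanner at (357,210) and the pump at (365,261). Next I measure these positions. I also raise the arm: the tool points down, and rows only turn it about its own z, so I want to see what happens at the reach limits.

```bash
cat > h.py <<'E'
from rig import manip
import cv2,numpy as np
from scipy.spatial.transform import Rotation as Ro
def cam(n):
    c=manip.camera(n);c={k:np.asarray(v) for k,v in c.items()}
    if n!="wrist": c["R"]=cv2.Rodrigues(c["rvec"].astype(float))[0];c["t"]=c["tvec"].ravel()
    return c
def ray(c,uv):
    p=cv2.undistortPoints(np.array(uv,float).reshape(-1,1,2),c["K"],c["D"]).reshape(-1,2)
    d=np.c_[p,np.ones(len(p))]@c["R"]; return -c["R"].T@c["t"],d
def onplane(c,uv,n,p0):
    o,d=ray(c,uv);n=np.array(n,float);return o+d*(((np.array(p0)-o)@n)/(d@n))[:,None]
def proj(c,P):
    return cv2.projectPoints(np.array(P,float).reshape(-1,3),cv2.Rodrigues(c["R"])[0],c["t"],c["K"],c["D"])[0].reshape(-1,2)
E
python3 - <<'E'
from h import *
a=cam("scene");b=cam("side")
np.set_printoptions(precision=1,suppress=True)
print("base scene",onplane(a,[(183,228),(315,315),(336,272),(213,199)],[0,0,1],[0,0,10]))
print("base side",onplane(b,[(243,280),(293,275),(337,226),(332,194),(246,168)],[0,0,1],[0,0,10]))
print("jar,spanner,pump side",onplane(b,[(335,165),(351,190),(361,229),(313,263),(417,261)],[0,0,1],[0,0,5]))
print("pump scene",onplane(a,[(343,252),(387,196)],[0,0,1],[0,0,12]))
A=cv2.resize(a["pixels"][90:260,170:370],None,fx=4,fy=3.5,interpolation=cv2.INTER_CUBIC);cv2.imwrite("pics/sc_crop.png",A)
E
echo '[[92, 0, 0, -500, 0], [92, 0, 0, -500, 0], [92, 0, 0, -500, 0], [92, 0, 0, -500, 0], [92, 0, 0, -500, 0], [92, 0, 0, -500, 0], [92, 0, 0, -500, 0], [92, 0, 0, -500, 0], [92, 0, 0, -500, 0], [92, 0, 0, -500, 0]]' > next.json && python3 -m creep next.json
python3 -c "
from h import *
s=manip.get_state();print(s['qpos'],s['tcp_rot'])"
```

```text
base scene [[ 713.5 -312.3   10. ]
 [ 779.4  102.9   10. ]
 [ 660.9  109.2   10. ]
 [ 604.1 -284.2   10. ]]
base side [[ 781.1   95.5   10. ]
 [ 671.4  113.    10. ]
 [ 529.2   -3.3   10. ]
 [ 504.8 -120.8   10. ]
 [ 711.1 -297.3   10. ]]
jar,spanner,pump side [[ 455.4 -245.7    5. ]
 [ 447.4 -127.3    5. ]
 [ 472.9   18.9    5. ]
 [ 618.    88.9    5. ]
 [ 382.8  151.7    5. ]]
pump scene [[604.9 106.   12. ]
 [400.4 159.   12. ]]
clock: 1.2
tool_pos: [278.6, 558.5, 738.8]
tcp_rot: [0.229, 0.973, 0.0, 0.0]
ft_force: [0.4, 0.9, 0.7]
gripper_width: 91.8
grip_force: 0.0
[ 1.10561122e+00  3.44875675e-01  5.87677104e-01  1.35026528e-05
  2.20838799e+00 -2.41585174e-03] [2.29321545e-01 9.73350668e-01 3.18328539e-04 7.02365019e-05]
```

View pics/sc_crop.png

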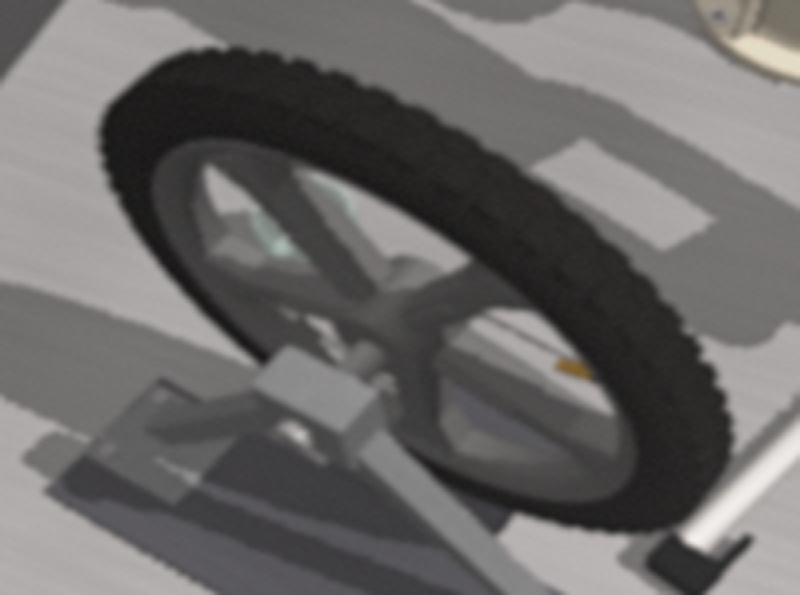

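In the crop, the brass valve tip is at scene pixel about (314,195), on the robot's left side of the wheel. The tool stays pointing straight down here, so I keep testing the limit in free space overhead and compute the wheel geometry alongside.

```bash
python3 - <<'E'
from h import *
a=cam("scene");np.set_printoptions(precision=3,suppress=True)
yaw=-0.167;X=np.array([np.cos(yaw),np.sin(yaw),0]);Y=np.array([-X[1],X[0],0]);H=np.array([596,-75,225.])
P=onplane(a,[(313.7,195.1),(317,196.5)],X,H)
for p in P:
    d=p-H;y=d@Y;z=d[2];print(p,"r",np.hypot(y,z),"theta",np.arctan2(y,-z)%(2*np.pi))
# tyre outline check
m=(cv2.cvtColor(a["pixels"],cv2.COLOR_BGR2GRAY)<45).astype(np.uint8);m[:, :180]=0;m[:,360:]=0;m[:95]=0;m[250:]=0
c=max(cv2.findContours(m,0,2)[0],key=cv2.contourArea);print("mask box",cv2.boundingRect(c))
t=np.linspace(0,2*np.pi,90)
pp=np.vstack([proj(a,H+s*X+197*(np.sin(t)[:,None]*Y+np.cos(t)[:,None]*np.array([0,0,1]))) for s in(-20,20)]);print("pred",pp.min(0),pp.max(0))
b=cam("side");pp=np.vstack([proj(b,H+s*X+197*(np.sin(t)[:,None]*Y+np.cos(t)[:,None]*np.array([0,0,1]))) for s in(-20,20)]);print("pred side",pp.min(0),pp.max(0))
E
echo '[[92, 0, 0, -500, 0], [92, 0, 0, -500, 0], [92, 0, 0, -500, 0], [92, 0, 0, -500, 0], [92, 0, 0, -500, 0], [92, 0, 0, -500, 0], [92, 0, 0, -500, 0], [92, 0, 0, -500, 0], [92, 0, 0, -500, 0], [92, 0, 0, -500, 0]]' > next.json && python3 -m creep next.json
python3 -c "
from h import *
s=manip.get_state();print(s['qpos'].round(3),s['tcp_rot'].round(3))"
```

```text
[613.054  26.171 267.546] r 111.06980702635944 theta 1.9638963077291058
[614.354  33.878 269.486] r 119.03869839223294 theta 1.953803008142394
mask box (195, 104, 157, 138)
pred [195.853 102.191] [358.026 246.718]
pred side [286.78   51.856] [322.059 232.063]
clock: 2.3
tool_pos: [211.9, 424.6, 909.6]
tcp_rot: [0.229, 0.973, 0.009, 0.002]
ft_force: [0.8, 0.0, 0.1]
gripper_width: 91.7
grip_force: 0.0
[ 1.105  0.373  0.06   0.     2.689 -0.003] [0.229 0.973 0.009 0.002]
```

Theta is about 1.96, and the outline and tip radius (111 vs 107 mm) agree with the stand pose: hub (596,-75), yaw -0.167. At the joint limits the tool tilted slightly, 0.02 rad. I test whether that tilt persists and builds up.

```bash
echo '[[92, 0, 0, -500, 0], [92, 0, 0, -500, 0], [92, 0, 0, -500, 0]]' > next.json && python3 -m creep next.json
python3 -c "
from h import *
s=manip.get_state();print(s['qpos'].round(3),s['tcp_rot'].round(4))"
echo '[[92, 0, 0, -500, 0], [92, 0, 0, -500, 0], [92, 0, 0, -500, 0]]' > next.json && python3 -m creep next.json
python3 -c "
from h import *
s=manip.get_state();print(s['qpos'].round(3),s['tcp_rot'].round(4))"
```

```text
clock: 2.6
tool_pos: [197.3, 395.4, 933.6]
tcp_rot: [0.229, 0.973, 0.035, 0.008]
ft_force: [-0.1, 0.6, -0.5]
gripper_width: 92.1
grip_force: 0.0
[ 1.105  0.322  0.058  0.     2.69  -0.003] [0.2292 0.9727 0.0348 0.0083]
clock: 2.9
tool_pos: [183.8, 368.4, 953.4]
tcp_rot: [0.229, 0.972, 0.058, 0.014]
ft_force: [-0.8, -0.7, 0.3]
gripper_width: 92.1
grip_force: 0.0
[ 1.104  0.276  0.058  0.     2.689 -0.003] [0.2289 0.9716 0.0575 0.0137]
```

The tilt does build up with repeated commands at the limit, in the plane of the arm's azimuth. So I should do the tilting with base azimuth near the stand's x axis (-0.17). I come off the limit and swing over there.

```bash
cat >> h.py <<'E'
def go(target):
    s=manip.get_state();R=Ro.from_quat(s["tcp_rot"]).as_matrix()
    print("t",round(float(s["clock"]),2),"pos",s["tool_pos"].round(1),"q",s["qpos"].round(2),"z",R[:,2].round(3),"y",R[:,1].round(3))
    if target is not None: print("tool move",(R.T@(np.array(target)-s["tool_pos"])).round(1))
E
python3 -c "
from h import *
go([425,-85,830])"
```

```text
t 2.9 pos [183.8 368.4 953.4] q [ 1.1   0.28  0.06  0.    2.69 -0.  ] z [ 0.053  0.105 -0.993] y [0.443 0.889 0.118]
tool move [-418.2 -310.6   87.5]
```

```bash
echo '[[30, -10, -10, 90, 0], [30, -420, -310, 90, 1.28], [30, -420, -310, 90, 1.28], [30, -420, -310, 90, 1.28], [30, -420, -310, 90, 1.28], [30, -420, -310, 90, 1.28], [30, -420, -310, 90, 1.28], [30, -420, -310, 90, 1.28], [30, -420, -310, 90, 1.28], [30, -420, -310, 90, 1.28]]' > next.json && python3 -m creep next.json
echo '[[0, 0, 0, 0, 0], [0, 0, 0, 0, 0]]' > next.json && python3 -m creep next.json 20
python3 -c "
from h import *
go([425,-85,830])"
```

```text
clock: 3.9
tool_pos: [392.9, -19.2, 842.9]
tcp_rot: [0.766, 0.64, 0.053, -0.022]
ft_force: [1.1, 1.3, 0.5]
gripper_width: 30.1
grip_force: 0.0
clock: 4.1
tool_pos: [393.3, -18.0, 842.5]
tcp_rot: [0.765, 0.642, 0.052, -0.023]
ft_force: [-0.2, -0.0, 0.5]
gripper_width: 16.1
grip_force: 0.0
t 4.1 pos [393.3 -18.  842.5] q [-0.14 -0.01  0.77  0.15  2.33  0.14] z [ 0.05   0.102 -0.993] y [ 0.984 -0.175  0.032]
tool move [-61.5  42.5   7.2]
```

```bash
echo '[[0, -40, -50, -50, 0], [0, -80, -100, -100, 0], [0, -80, -150, -150, 0], [0, -80, -150, -150, 0]]' > next.json && python3 -m creep next.json; python3 -c "
from h import *
go(None)"
for i in 1 2 3; do echo '[[0, 0, -60, -60, 0]]' > next.json && python3 -m creep next.json >/dev/null; done;  python3 -c "
from h import *
go(None)"
```

```text
clock: 4.5
tool_pos: [244.5, -77.2, 953.3]
tcp_rot: [0.763, 0.644, 0.056, -0.017]
ft_force: [-26.2, 5.9, -4.3]
gripper_width: 0.9
grip_force: 0.0
t 4.5 pos [244.5 -77.2 953.3] q [-0.47 -0.01  0.44  0.27  2.69 -0.05] z [ 0.063  0.098 -0.993] y [ 0.984 -0.17   0.046]
t 4.8 pos [151.4 -58.1 957.9] q [-0.66 -0.18  0.55  0.31  2.69 -0.2 ] z [ 0.127  0.071 -0.989] y [ 0.978 -0.175  0.113]
```

```bash
G='from h import *;go(None)'
echo '[[0, 0, 10, -80, 0], [0, 0, 10, -80, 0]]' > next.json && python3 -m creep next.json; python3 -c "$G"
echo '[[0, 0, 0, -80, 0]]' > next.json && python3 -m creep next.json >/dev/null
echo '[[0, 0, 0, -80, 0]]' > next.json && python3 -m creep next.json >/dev/null
echo '[[0, 0, 0, -80, 0]]' > next.json && python3 -m creep next.json >/dev/null; python3 -c "$G"
```

```text
clock: 5.0
tool_pos: [165.3, -58.8, 972.3]
tcp_rot: [0.764, 0.64, 0.08, 0.031]
ft_force: [-0.0, -0.1, -0.7]
gripper_width: 0.4
grip_force: 0.0
t 5.0 pos [165.3 -58.8 972.3] q [-0.62 -0.14  0.47  0.33  2.69 -0.14] z [ 0.162  0.056 -0.985] y [ 0.972 -0.18   0.15 ]
t 5.3 pos [168.7 -56.  995.9] q [-0.65 -0.12  0.36  0.39  2.69 -0.1 ] z [ 0.239  0.027 -0.971] y [ 0.956 -0.182  0.23 ]
```

```bash
G='from h import *;go(None)'
echo '[[0, 0, 0, -120, 0], [0, 0, 0, -120, 0]]' > next.json && python3 -m creep next.json >/dev/null
echo '[[0, 0, 0, -120, 0], [0, 0, 0, -120, 0]]' > next.json && python3 -m creep next.json >/dev/null
echo '[[0, 0, 0, -120, 0], [0, 0, 0, -120, 0]]' > next.json && python3 -m creep next.json >/dev/null
echo '[[0, 0, 0, -120, 0], [0, 0, 0, -120, 0]]' > next.json && python3 -m creep next.json >/dev/null; python3 -c "$G"
echo '[[0, 0, 0, -120, 0], [0, 0, 0, -120, 0], [0, 0, 0, -120, 0], [0, 0, 0, -120, 0]]' > next.json && python3 -m creep next.json >/dev/null
echo '[[0, 0, 0, -120, 0], [0, 0, 0, -120, 0], [0, 0, 0, -120, 0], [0, 0, 0, -120, 0]]' > next.json && python3 -m creep next.json >/dev/null; python3 -c "$G"
```

```text
t 6.1 pos [ 146.3  -26.5 1027.8] q [-0.68 -0.13  0.24  0.49  2.69 -0.  ] z [ 0.357 -0.023 -0.934] y [ 0.916 -0.187  0.355]
t 6.9 pos [ 103.9   -8.3 1038.6] q [-0.08 -0.19  0.21 -0.01  2.69  0.11] z [ 0.416 -0.038 -0.908] y [ 0.89  -0.188  0.416]
```

```bash
G='from h import *;go(None)'
echo '[[0, 0, 60, -90, 0], [0, 0, 60, -90, 0]]' > next.json && python3 -m creep next.json >/dev/null
echo '[[0, 0, 60, -90, 0], [0, 0, 60, -90, 0]]' > next.json && python3 -m creep next.json >/dev/null;python3 -c "$G"
echo '[[0, 0, 60, -90, 0], [0, 0, 60, -90, 0]]' > next.json && python3 -m creep next.json >/dev/null
echo '[[0, 0, 60, -90, 0], [0, 0, 60, -90, 0]]' > next.json && python3 -m creep next.json >/dev/null; python3 -c "$G"
```

```text
t 7.3 pos [ 138.2  -21.2 1056.1] q [ 0.42 -0.11  0.07 -0.55  2.69  0.06] z [ 0.462 -0.044 -0.886] y [ 0.867 -0.187  0.462]
t 7.7 pos [ 132.8  -20.6 1059.2] q [ 0.18 -0.11  0.06 -0.31  2.69  0.06] z [ 0.477 -0.05  -0.878] y [ 0.858 -0.188  0.477]
```

Tilting over the base is getting slow. Stretching the arm out to full reach at azimuth -0.17, well above the wheel, should tilt the tool outward without relying on joint limits.

```bash
python3 -c "
from h import *
go([700,-118,950])"
```

```text
t 7.7 pos [ 132.8  -20.6 1059.2] q [ 0.18 -0.11  0.06 -0.31  2.69  0.06] z [ 0.477 -0.05  -0.878] y [ 0.858 -0.188  0.477]
tool move [  6.6 453.1 371.2]
```

```bash
echo '[[0, 7, 450, 370, 0], [0, 7, 450, 370, 0], [0, 7, 450, 370, 0], [0, 7, 450, 370, 0], [0, 7, 450, 370, 0], [0, 7, 450, 370, 0], [0, 7, 450, 370, 0], [0, 7, 450, 370, 0], [0, 7, 450, 370, 0], [0, 7, 450, 370, 0]]' > next.json && python3 -m creep next.json>/dev/null;  python3 -c "
from h import *
go([900,-150,950])"
```

```text
t 8.7 pos [543.9 -88.9 979.5] q [-0.19  0.25  0.15  0.05  2.24  0.05] z [ 0.476 -0.051 -0.878] y [ 0.859 -0.187  0.477]
tool move [  5.9 303.2 198.7]
```

```bash
G='from h import *;go(None)'
echo '[[0, 0, 240, 160, 0], [0, 0, 240, 160, 0], [0, 0, 240, 160, 0], [0, 0, 240, 160, 0]]' > next.json && python3 -m creep next.json >/dev/null;python3 -c "$G"
echo '[[0, 0, 240, 160, 0], [0, 0, 240, 160, 0]]' > next.json && python3 -m creep next.json >/dev/null;python3 -c "$G"
echo '[[0, 0, 240, 160, 0], [0, 0, 240, 160, 0]]' > next.json && python3 -m creep next.json >/dev/null; python3 -c "$G"
```

```text
t 9.1 pos [ 705.2 -118.9  910.8] q [-0.19  0.46  0.06  0.05  2.1   0.05] z [ 0.495 -0.054 -0.867] y [ 0.848 -0.186  0.496]
t 9.3 pos [ 777.6 -132.4  871.6] q [-0.19  0.53  0.06  0.04  2.    0.04] z [ 0.516 -0.057 -0.855] y [ 0.836 -0.185  0.517]
t 9.5 pos [ 844.4 -145.   830. ] q [-0.19  0.61  0.06  0.04  1.9   0.04] z [ 0.538 -0.061 -0.841] y [ 0.822 -0.183  0.539]
```

```bash
G='from h import *;go(None)'
echo '[[0, 0, 240, -90, 0], [0, 0, 240, -90, 0]]' > next.json && python3 -m creep next.json >/dev/null;python3 -c "$G"
echo '[[0, 0, 240, -90, 0], [0, 0, 240, -90, 0]]' > next.json && python3 -m creep next.json >/dev/null;python3 -c "$G"
echo '[[0, 0, 240, -90, 0], [0, 0, 240, -90, 0], [0, 0, 240, -90, 0], [0, 0, 240, -90, 0]]' > next.json && python3 -m creep next.json >/dev/null; python3 -c "$G"
```

```text
t 9.7 pos [ 848.8 -147.7  844.1] q [-0.19  0.6   0.06  0.05  1.87  0.04] z [ 0.573 -0.066 -0.817] y [ 0.799 -0.179  0.575]
t 9.9 pos [ 849.2 -148.3  864.8] q [-0.19  0.58  0.06  0.05  1.84  0.03] z [ 0.613 -0.07  -0.787] y [ 0.769 -0.172  0.615]
t 10.3 pos [ 847.  -151.5  882.9] q [-0.2   0.57  0.06  0.06  1.81  0.03] z [ 0.645 -0.074 -0.761] y [ 0.744 -0.168  0.647]
```

```bash
G='from h import *;go(None)'
echo '[[0, 0, 240, -60, 0]]' > next.json && python3 -m creep next.json >/dev/null
echo '[[0, 0, 240, -60, 0]]' > next.json && python3 -m creep next.json >/dev/null
echo '[[0, 0, 240, -60, 0]]' > next.json && python3 -m creep next.json >/dev/null
echo '[[0, 0, 240, -60, 0]]' > next.json && python3 -m creep next.json >/dev/null;python3 -c "$G"
echo '[[0, 0, 240, -60, 0]]' > next.json && python3 -m creep next.json >/dev/null
echo '[[0, 0, 240, -60, 0]]' > next.json && python3 -m creep next.json >/dev/null
echo '[[0, 0, 240, -60, 0]]' > next.json && python3 -m creep next.json >/dev/null
echo '[[0, 0, 240, -60, 0]]' > next.json && python3 -m creep next.json >/dev/null
echo '[[0, 0, 240, -60, 0]]' > next.json && python3 -m creep next.json >/dev/null
echo '[[0, 0, 240, -60, 0]]' > next.json && python3 -m creep next.json >/dev/null;python3 -c "$G"
```

```text
t 10.7 pos [ 863.5 -161.2  928.5] q [-0.21  0.55  0.06  0.06  1.69  0.03] z [ 0.744 -0.094 -0.661] y [ 0.645 -0.156  0.748]
t 11.3 pos [ 850.3 -169.3 1022.4] q [-0.23  0.49  0.06  0.08  1.54  0.02] z [ 0.864 -0.12  -0.489] y [ 0.474 -0.133  0.87 ]
```

```bash
G='from h import *;go(None)'
echo '[[0, 0, 240, 0, 0]]' > next.json && python3 -m creep next.json >/dev/null
echo '[[0, 0, 240, 0, 0]]' > next.json && python3 -m creep next.json >/dev/null
echo '[[0, 0, 240, 0, 0]]' > next.json && python3 -m creep next.json >/dev/null
echo '[[0, 0, 240, 0, 0]]' > next.json && python3 -m creep next.json >/dev/null;python3 -c "$G"
echo '[[0, 0, 240, 20, 0]]' > next.json && python3 -m creep next.json >/dev/null
echo '[[0, 0, 240, 20, 0]]' > next.json && python3 -m creep next.json >/dev/null
echo '[[0, 0, 240, 20, 0]]' > next.json && python3 -m creep next.json >/dev/null
echo '[[0, 0, 240, 20, 0]]' > next.json && python3 -m creep next.json >/dev/null;python3 -c "$G"
```

```text
t 11.7 pos [ 857.7 -176.2 1072.8] q [-0.24  0.47  0.06  0.09  1.41  0.02] z [ 0.922 -0.135 -0.362] y [ 0.348 -0.115  0.93 ]
t 12.1 pos [ 856.1 -181.3 1126.2] q [-0.25  0.46  0.06  0.09  1.29  0.01] z [ 0.962 -0.148 -0.23 ] y [ 0.217 -0.096  0.971]
```

The tool now points 13 degrees below horizontal with heading -0.15, which is good enough to reach between the spokes. The work pose needs the wrist flipped (q4 near pi). I turn the tool by about 1.57 so q6 has room, then come round on the right with the heading left of the arm plane, so the flip passes clear of the singularity.

```bash
echo '[[0, 0, -40, -60, 0.15], [0, 0, -40, -60, 1.5], [0, 0, -40, -60, 1.5], [0, 0, -40, -60, 1.5], [0, 0, -40, -60, 1.5], [0, 0, -40, -60, 1.5], [0, 0, -40, -60, 1.5], [0, 0, -40, -60, 1.5], [0, 0, -40, -60, 1.5], [0, 0, -40, -60, 1.5]]' > next.json && python3 -m creep next.json>/dev/null;  python3 -c "
from h import *
go([730,-350,720])"
```

```text
t 13.1 pos [ 789.4 -168.5 1101.1] q [-0.25  0.18  0.55  0.11  1.07  1.36] z [ 0.962 -0.148 -0.23 ] y [-0.121 -0.985  0.126]
tool move [-399.2  138.1   57.5]
```

```bash
echo '[[0, -400, 138, 57, 0], [0, -400, 138, 57, 0], [0, -400, 138, 57, 0], [0, -400, 138, 57, 0], [0, -400, 138, 57, 0], [0, -400, 138, 57, 0], [0, -400, 138, 57, 0], [0, -400, 138, 57, 0], [0, -400, 138, 57, 0], [0, -400, 138, 57, 0]]' > next.json && python3 -m creep next.json>/dev/null;  python3 -c "
from h import *
go([680,-370,580])"
```

```text
t 14.1 pos [ 728.3 -354.2  713.7] q [-0.65  0.02  1.57  1.12  0.53  0.25] z [ 0.96  -0.15  -0.238] y [-0.122 -0.984  0.128]
tool move [-142.5    4.2  -12.2]
```

```bash
echo '[[0, -30, 1, -2, 0], [0, -60, 2, -5, 0], [0, -100, 4, -10, 0], [0, -160, 4, -14, 0], [0, -160, 4, -14, 0]]' > next.json && python3 -m creep next.json>/dev/null;  python3 -c "
from h import *
go([500,-360,420])"
```

```text
t 14.6 pos [ 674.2 -369.5  565. ] q [-0.74  0.05  1.86  1.65  0.57 -0.38] z [ 0.96  -0.148 -0.236] y [-0.12  -0.984  0.13 ]
tool move [-182.6   -7.3 -134.5]
```

```bash
echo '[[0, 0, 0, -50, 0], [0, 0, 0, -100, 0], [0, -30, 0, -134, 0], [0, -80, -7, -134, 0], [0, -130, -7, -134, 0], [0, -182, -7, -134, 0], [0, -182, -7, -134, 0]]' > next.json && python3 -m creep next.json>/dev/null;  python3 -c "
from h import *
X=np.array([.986,-.167,0]);Y=np.array([.167,.986,0]);H=np.array([596,-75,225.])
go(H-X*62-Y*6+[0,0,108])"
```

```text
t 15.3 pos [ 501.4 -360.6  419.4] q [-1.06  0.03  2.24  1.83  0.91 -0.83] z [ 0.96  -0.147 -0.238] y [-0.119 -0.985  0.127]
tool move [ -48.  -300.5    9.2]
```

```bash
echo '[[0, -10, -50, 2, 0], [0, -30, -150, 5, 0], [0, -48, -300, 9, 0], [0, -48, -300, 9, 0], [0, -48, -300, 9, 0], [0, -48, -300, 9, 0], [0, -48, -300, 9, 0], [0, -48, -300, 9, 0], [0, -48, -300, 9, 0]]' > next.json && python3 -m creep next.json>/dev/null;  python3 - <<'E'
from h import *
X=np.array([.986,-.167,0]);Y=np.array([.167,.986,0]);H=np.array([596,-75,225.])
go(H-X*62-Y*6+[0,0,108])
c=cam("wrist");cv2.imwrite("pics/w1.png",c["pixels"]);print(c["hand_eye"].round(2))
E
```

```text
t 16.2 pos [537.8 -68.  339.9] q [-0.1  -0.01  2.58  3.2   0.77 -1.73] z [ 0.964 -0.14  -0.226] y [-0.113 -0.985  0.127]
tool move [-7.8  2.1 -1.9]
[[  -0.     -0.96   -0.27   74.88]
 [   1.     -0.     -0.     -0.21]
 [   0.     -0.27    0.96 -148.82]
 [   0.      0.      0.      1.  ]]
```

View pics/w1.png

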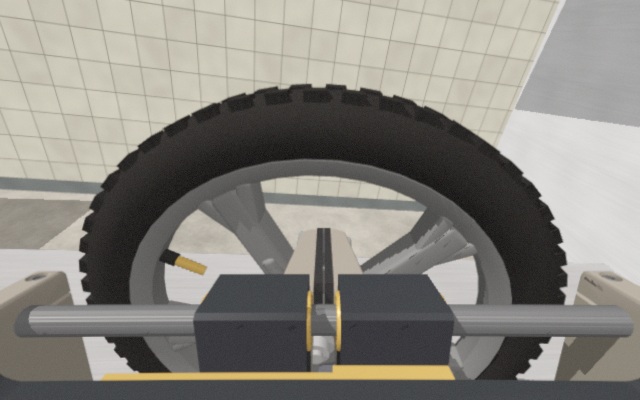

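The wrist view shows the fingers at about (323,230), in front of the top gap between the spokes at (240,220) and (430,245), with the valve at (188,263). I check the hub and valve from this second view before entering.

```bash
cat >> h.py <<'E'
X=np.array([.986,-.167,0]);Y=np.array([.167,.986,0]);H=np.array([596,-75,225.])
def wcam():
    s=manip.get_state();c=cam("wrist");T=np.eye(4);T[:3,:3]=Ro.from_quat(s["tcp_rot"]).as_matrix();T[:3,3]=s["tool_pos"]
    M=np.linalg.inv(T@c["hand_eye"]);c["R"]=M[:3,:3];c["t"]=M[:3,3];return c
def sf(P): d=np.atleast_2d(P)-H; return np.c_[d@X,d@Y,d[:,2]]
E
python3 - <<'E'
from h import *
np.set_printoptions(precision=1,suppress=True)
c=wcam()
p=onplane(c,[(80,265),(565,265),(320,88),(130,280),(511,280),(318,159)],X,H-X*18);print("tyre L,R,T rim L,R,T (y,z)",sf(p)[:,1:])
p=sf(onplane(c,[(206,270),(172,258)],X,H))[:,1:];print("valve",p,np.hypot(*p.T),np.arctan2(p[:,0],-p[:,1]))
E
```

```text
tyre L,R,T rim L,R,T (y,z) [[ 180.    42.4]
 [-173.9  103.6]
 [  10.4  197. ]
 [ 143.2   32.9]
 [-144.4   84. ]
 [   6.7  156.4]]
valve [[ 89.8  36.3]
 [117.6  44.8]] [ 96.8 125.9] [2.  1.9]
```

```bash
echo '[[0, -8, 0, 0, 0], [0, -8, 0, 20, 0], [0, -8, 0, 48, 0], [0, -8, 0, 48, 0]]' > next.json && python3 -m creep next.json
python3 - <<'E'
from h import *
s=manip.get_state();R=Ro.from_quat(s["tcp_rot"]).as_matrix();tip=s["tool_pos"]+R[:,2]*22
y,z=sf(tip)[0,1:];print("tip",sf(tip).round(1),"r",np.hypot(y,z),"a",np.arctan2(y,-z)%6.283,s["qpos"].round(2))
print("Y,Z dirs in tool",(R.T@Y).round(2),(R.T@[0,0,1]).round(2))
r=85
for a in (2.9,2.6,2.3,2.0,1.7,1.4,1.2,1.05,.95,.85):
    t=H+Y*r*np.sin(a)-np.array([0,0,r*np.cos(a)])+X*5; print(a,(R.T@(t-tip)).round(0))
E
```

```text
clock: 16.7
tool_pos: [582.6, -81.6, 319.3]
tcp_rot: [0.784, -0.008, 0.615, 0.089]
ft_force: [0.6, -0.3, 0.5]
gripper_width: 0.3
grip_force: 0.0
tip [[ 9.3 -8.4 89.3]] r 89.65320780841259 a 3.235773028749246 [-0.13  0.13  2.51  3.18  0.84 -1.72]
Y,Z dirs in tool [ 0.14 -0.99  0.01] [ 0.97  0.13 -0.23]
2.9 [ -4. -30.  -2.]
2.6 [-10. -54.   0.]
2.3 [-23. -76.   4.]
2.0 [-41. -92.   9.]
1.7 [ -64. -102.   15.]
1.4 [ -88. -105.   21.]
1.2 [-105. -103.   24.]
1.05 [-117.  -99.   27.]
0.95 [-124.  -95.   28.]
0.85 [-131.  -91.   30.]
```

```bash
echo '[[0, -2, -15, -1, 0], [0, -4, -30, -2, 0], [0, -7, -42, -1, 0], [0, -10, -54, 0, 0], [0, -16, -65, 2, 0], [0, -23, -76, 4, 0], [0, -32, -85, 6, 0], [0, -41, -92, 9, 0], [0, -52, -98, 12, 0], [0, -52, -98, 12, 0]]' > next.json && python3 -m creep next.json
cat > look.py <<'E'
from h import *
import sys
s=manip.get_state();R=Ro.from_quat(s["tcp_rot"]).as_matrix();tip=s["tool_pos"]+R[:,2]*22
y,z=sf(tip)[0,1:];print("tip",sf(tip).round(1),"a",np.arctan2(y,-z)%6.283,s["ft_force"].round(1))
for n,c in(("w",wcam()),("s",cam("scene")),("d",cam("side"))):
    cv2.imwrite(f"pics/{sys.argv[1]}{n}.png",c["pixels"])
    h=cv2.cvtColor(c["pixels"],cv2.COLOR_BGR2HSV);m=cv2.inRange(h,(8,110,70),(32,255,255))
    k,_,st,ce=cv2.connectedComponentsWithStats(m)
    for i in range(1,k):
        if st[i,4]<4: continue
        p=sf(onplane(c,[ce[i]],X,H))[0]; r=np.hypot(p[1],p[2])
        if 75<r<150: print(n,ce[i].round(),st[i,4],"r",r.round(),"theta",np.arctan2(p[1],-p[2]).round(3))
E
python3 look.py a1
```

```text
clock: 17.7
tool_pos: [590.1, 9.5, 251.3]
tcp_rot: [0.785, -0.007, 0.613, 0.088]
ft_force: [-0.4, -0.4, 1.1]
gripper_width: 0.6
grip_force: 0.0
tip [[ 1.5 82.6 21.2]] a 1.8223063439120353 [-0.4 -0.4  1.1]
w [309. 321.] 286 r 99.0 theta 1.018
w [338. 334.] 149 r 87.0 theta 0.774
w [317. 342.] 99 r 105.0 theta 0.795
w [311. 374.] 3387 r 139.0 theta 0.572
s [306. 217.] 30 r 114.0 theta 0.813
```

View pics/a1w.png

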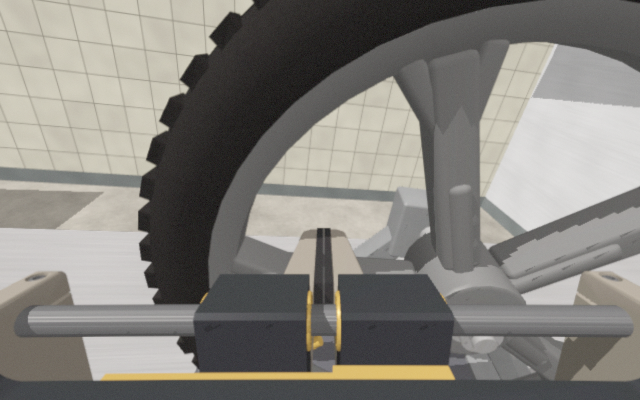

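The wrist view shows the spoke now below and left of the fingers, and the scene camera puts the valve at theta about 0.81. I continue slowly along the arc.

```bash
echo '[[0, -12, -4, 3, 0], [0, -24, -6, 6, 0], [0, -36, -7, 9, 0], [0, -44, -6, 11, 0], [0, -52, -5, 12, 0], [0, -57, -4, 13, 0], [0, -57, -4, 13, 0]]' > next.json && python3 -m creep next.json; python3 look.py a2
```

```text
clock: 18.55
tool_pos: [588.0, 5.7, 192.0]
tcp_rot: [0.785, -0.007, 0.612, 0.089]
ft_force: [-0.3, -0.1, -0.1]
gripper_width: 0.3
grip_force: 0.0
tip [[  0.   78.5 -38.2]] a 1.1183748389705332 [-0.3 -0.1 -0.1]
w [308. 321.] 278 r 139.0 theta 0.613
w [337. 299.] 75 r 107.0 theta 0.624
w [338. 334.] 144 r 136.0 theta 0.423
s [286. 211.] 23 r 118.0 theta 0.194
```

```bash
echo '[[0, -3, 1, 1, 0], [0, -6, 2, 1, 0], [0, -9, 4, 2, 0], [0, -11, 4, 2, 0], [0, -11, 4, 2, 0]]' > next.json && python3 -m creep next.json; python3 look.py a3
```

```text
clock: 19.2
tool_pos: [586.9, 0.5, 181.8]
tcp_rot: [0.785, -0.007, 0.613, 0.089]
ft_force: [0.7, 0.2, 2.1]
gripper_width: 0.8
grip_force: 0.6
tip [[ -0.2  73.3 -48.3]] a 0.988112622452377 [0.7 0.2 2.1]
w [308. 322.] 277 r 145.0 theta 0.542
w [337. 299.] 74 r 112.0 theta 0.533
w [338. 335.] 144 r 144.0 theta 0.359
s [282. 209.] 25 r 120.0 theta 0.075
```

View pics/a3s.png

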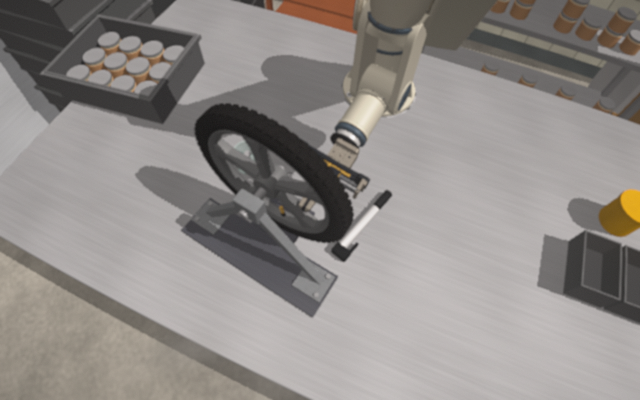

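The scene view shows the valve tip at (282,209), nearly at the bottom, with about 0.075 rad to go. One small push more, then I back straight out along the tool axis.

```bash
echo '[[0, -2, 1, 0, 0], [0, -4, 2, 1, 0], [0, -6, 3, 1, 0], [0, -6, 3, 1, 0], [0, -6, 3, 1, 0]]' > next.json && python3 -m creep next.json; python3 look.py a4
echo '[[0, 4, -2, 0, 0], [0, 6, -3, -20, 0], [0, 6, -3, -45, 0], [0, 10, -3, -55, 0], [0, 10, -3, -55, 0]]' > next.json && python3 -m creep next.json >/dev/null; python3 look.py a5; python3 -c "
from h import *
go(H-X*62+Y*0+[0,0,125])"
```

```text
clock: 19.85
tool_pos: [586.0, -3.1, 176.3]
tcp_rot: [0.785, -0.007, 0.613, 0.089]
ft_force: [0.3, 0.2, 0.2]
gripper_width: 0.9
grip_force: 0.4
tip [[ -0.5  69.5 -53.8]] a 0.9121806651238296 [0.3 0.2 0.2]
w [308. 321.] 274 r 148.0 theta 0.501
w [337. 299.] 72 r 116.0 theta 0.48
w [338. 335.] 143 r 148.0 theta 0.32
s [278. 208.] 21 r 123.0 theta -0.005
tip [[-52.5  73.8 -30.9]] a 1.174059804393244 [-1.   0.1 -0.4]
w [337. 300.] 83 r 145.0 theta 0.345
w [442. 296.] 5 r 123.0 theta -0.382
s [279. 208.] 20 r 123.0 theta -0.003
t 20.65 pos [537.1   9.5 199.1] q [ 0.26  0.59  2.63  3.55  1.41 -1.67] z [ 0.962 -0.147 -0.231] y [-0.119 -0.984  0.131]
tool move [137.6  92.9 -26.1]
```

View pics/a5w.png

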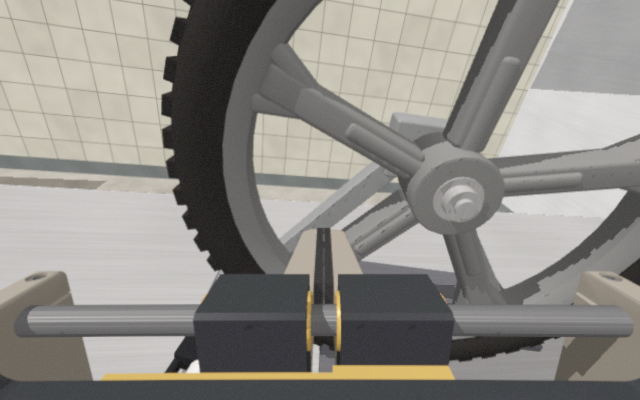

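The wrist view shows the fingers out, the nut at (462,200), and spoke ridges (352,128)-(418,167), (512,62)-(470,145) and (580,178)-(503,187). From those and the nut I get an independent wheel angle.

Run:
```python
from h import *
c=wcam();np.set_printoptions(precision=3,suppress=True)
n=sf(onplane(c,[(462,200)],X,H-X*42))[0];print("nut",n)
for a,b,e in(((352,128),(418,167),108),((512,62),(470,145),180),((580,178),(503,187),252)):
    p=sf(onplane(c,[a,b],X,H-X*15))[:,1:]
    f=lambda d:np.degrees(np.arctan2(d[0],-d[1]))%360
    print(e,"line",f(p[0]-p[1]),"from nut",f(p[0]-n[1:]),p[0]-n[1:])
s=cam("scene");n2=proj(s,H);print(n2)
```

```text
nut [-42.004  -4.285   6.539]
108 line 112.15212149529668 from nut 110.6354087729019 [70.11  26.402]
180 line 185.96589668821179 from nut 188.18798612947282 [-10.786  74.96 ]
252 line 253.2706458639935 from nut 259.9373124886536 [-83.165  14.758]
[[274.083 182.169]]
```

Those readings scatter by 1 to 6 degrees on the positive side. I want a clear wrist view of the valve and hub, so I move the hand left, staying in front of the tyre.

```bash
echo '[[0, 0, -40, 0, 0], [0, -10, -80, 0, 0], [0, -35, -120, -10, 0], [0, -35, -140, -20, 0], [0, -35, -140, -20, 0]]' > next.json && python3 -m creep next.json
python3 - <<'E'
from h import *
c=wcam();cv2.imwrite("pics/b1.png",c["pixels"]);print(proj(c,[H,H-[0,0,125]]))
E
```

```text
clock: 21.25
tool_pos: [525.0, 150.2, 150.0]
tcp_rot: [0.785, -0.005, 0.613, 0.088]
ft_force: [-0.1, 0.4, 0.1]
gripper_width: 0.3
grip_force: 0.0
[[618.28129113 126.88360093]
 [537.97461618 254.62794258]]
```

View pics/b1.png

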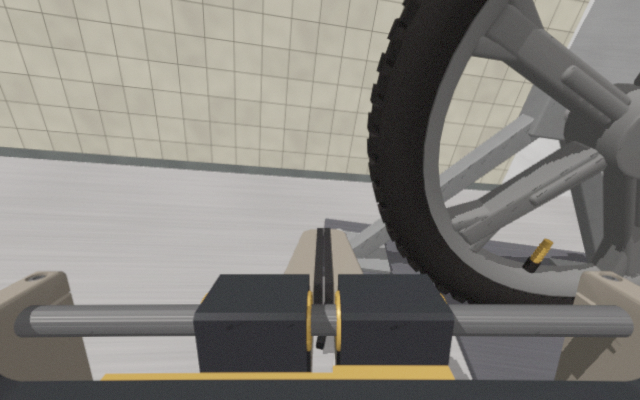

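The valve stem is clearly visible: tip (548,241), foot (529,270). Its direction gives theta without needing the hub.

Run:
```python
from h import *
np.set_printoptions(precision=3,suppress=True)
c=wcam();im=c["pixels"][225:285,510:570].astype(int)
m=((im[...,2]-im[...,0]>50)|(im.sum(2)<110)).astype(np.uint8)
k,_,st,ce=cv2.connectedComponentsWithStats(m);print(st,ce+[510,225])
i=1+np.argmax(st[1:,4]);pts=np.argwhere(cv2.connectedComponents(m)[1]==i)[:,::-1]+[510,225]
vx,vy,x0,y0=cv2.fitLine(pts.astype(np.float32),2,0,.01,.01).ravel()
if vy<0: vx,vy=-vx,-vy
for uv in([(548,241),(529,270)],[(x0-12*vx,y0-12*vy),(x0+12*vx,y0+12*vy)]):
    p=sf(onplane(c,uv,X,H))[:,1:];d=p[1]-p[0];print(p,"r",np.hypot(*p.T),"stem angle",np.arctan2(d[0],-d[1]),"pos angles",np.arctan2(p[:,0],-p[:,1]))
```

```text
[[   0    0   60   60 3244]
 [  11   14   30   33  356]] [[539.856 254.515]
 [536.253 254.36 ]]
[[  -3.288 -107.543]
 [  -2.493 -143.928]] r [107.594 143.95 ] stem angle 0.02185408447312151 pos angles [-0.031 -0.017]
[[  -1.572 -112.445]
 [   1.136 -136.499]] r [112.456 136.504] stem angle 0.11212552095969308 pos angles [-0.014  0.008]
```

Run:
```python
import cv2
im=cv2.imread("pics/b1.png")[140:290,440:640];cv2.imwrite("pics/b1c.png",cv2.resize(im,None,fx=4,fy=4,interpolation=cv2.INTER_CUBIC))
```

```text
(no output)
```

View pics/b1c.png

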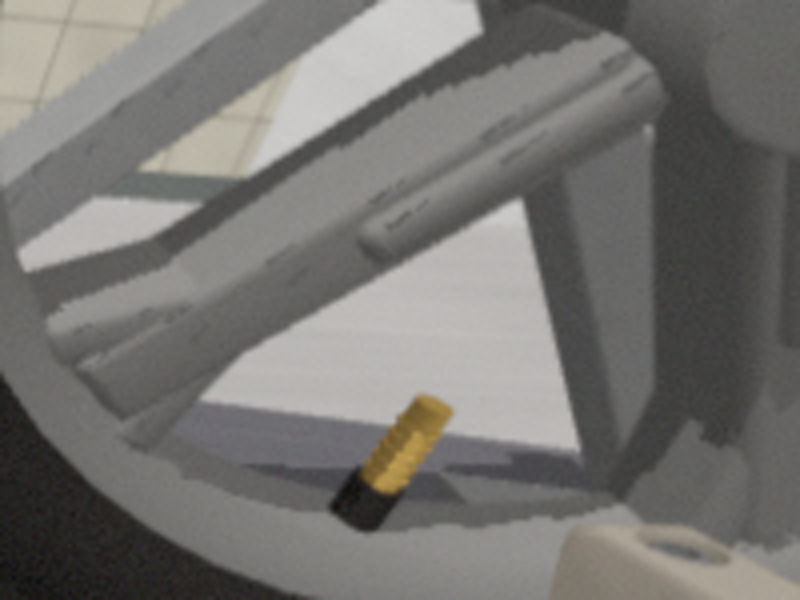

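Run:
```python
from h import *
np.set_printoptions(precision=3,suppress=True)
c=wcam();f=lambda p:(p.round(1).tolist(),np.arctan2(*( (p[1]-p[0])*[1,-1])))
print("stem",f(sf(onplane(c,[(548.2,241.5),(529.2,266.8)],X,H))[:,1:]))
for d in(14,20):
  a=f(sf(onplane(c,[(602.5,161.2),(533.7,200)],X,H-X*d))[:,1:]);print("spoke36",a,a[1]-.628)
```

```text
stem ([[-5.5, -107.7], [-2.6, -139.7]], np.float64(0.09079576171847235))
spoke36 ([[5.1, -22.6], [38.7, -61.9]], np.float64(0.7085982919966289)) 0.08059829199662893
spoke36 ([[10.8, -21.1], [43.5, -59.3]], np.float64(0.7085982919966285)) 0.08059829199662849
```

The direction readings say about +0.07 and the position readings about +0.02 to +0.04. A nudge of about -0.05 rad with the same spoke centres it safely. I go back to the earlier pre-entry point.

```bash
python3 -c "
from h import *
go([537.1,9.5,199.1])
R=Ro.from_quat(manip.get_state()['tcp_rot']).as_matrix();print((R.T@(np.array([586,-3.1,176.3])-[537.1,9.5,199.1])).round(1))"
```

```text
t 21.4 pos [525.1 145.8 151.5] q [ 0.77  0.73  2.49  4.05  1.39 -1.64] z [ 0.961 -0.148 -0.232] y [-0.12  -0.984  0.131]
tool move [ 35.4 138.9  20.7]
[-11.1   3.5  54.2]
```

```bash
echo '[[0, 25, 30, 0, 0], [0, 35, 70, 5, 0], [0, 35, 110, 12, 0], [0, 35, 139, 20, 0], [0, 35, 139, 20, 0], [0, 35, 139, 20, 0], [0, 35, 139, 20, 0]]' > next.json && python3 -m creep next.json >/dev/null; python3 -c "
from h import *
go([537.1,9.5,199.1]);go([586,-3.1,176.3])"
```

```text
t 22.1 pos [536.2  10.1 199. ] q [ 0.27  0.59  2.63  3.56  1.41 -1.67] z [ 0.961 -0.148 -0.232] y [-0.12  -0.984  0.131]
tool move [0.2 0.5 0.9]
t 22.1 pos [536.2  10.1 199. ] q [ 0.27  0.59  2.63  3.56  1.41 -1.67] z [ 0.961 -0.148 -0.232] y [-0.12  -0.984  0.131]
tool move [-10.9   4.   55. ]
```

```bash
echo '[[0, -1, 0, 20, 0], [0, -3, 0, 45, 0], [0, -6, 1, 55, 0], [0, -9, 3, 55, 0], [0, -12, 4, 55, 0], [0, -14, 5, 55, 0], [0, -15, 6, 55, 0], [0, -15, 6, 55, 0], [0, -15, 6, 55, 0]]' > next.json && python3 -m creep next.json; python3 look.py c1; echo '[[0, 4, -2, 0, 0], [0, 7, -4, -20, 0], [0, 9, -5, -40, 0], [0, 11, -6, -55, 0], [0, 11, -6, -55, 0]]' > next.json && python3 -m creep next.json >/dev/null; python3 look.py c2
echo '[[0, 0, -40, 0, 0], [0, -10, -80, 0, 0], [0, -35, -120, -10, 0], [0, -35, -140, -20, 0], [0, -35, -140, -20, 0], [0, -35, -140, -20, 0]]' > next.json && python3 -m creep next.json>/dev/null
python3 - <<'E'
from h import *
c=wcam();cv2.imwrite("pics/b2.png",c["pixels"])
im=c["pixels"].astype(int);m=((im[...,2]-im[...,0]>60)).astype(np.uint8);m[:200]=0;m[290:]=0;m[:,:480]=0
k,_,st,ce=cv2.connectedComponentsWithStats(m)
for i in range(1,k):
    if st[i,4]>10: print(st[i],ce[i],sf(onplane(c,[ce[i]],X,H)).round(1))
im=cv2.imread("pics/b1.png").astype(int);m=((im[...,2]-im[...,0]>60)).astype(np.uint8);m[:200]=0;m[290:]=0;m[:,:480]=0
k,_,st,ce=cv2.connectedComponentsWithStats(m);print(st,ce)
cv2.imwrite("pics/b2c.png",cv2.resize(c["pixels"][140:290,440:640],None,fx=4,fy=4,interpolation=cv2.INTER_CUBIC))
E
```

```text
clock: 23.0
tool_pos: [584.3, -5.2, 172.0]
tcp_rot: [0.785, -0.006, 0.613, 0.089]
ft_force: [0.9, 2.4, 0.2]
gripper_width: 0.6
grip_force: 1.1
tip [[ -1.8  67.2 -58.1]] a 0.857758971729564 [0.9 2.4 0.2]
w [337. 299.] 75 r 120.0 theta 0.438
s [277. 207.] 20 r 121.0 theta -0.051
tip [[-54.1  73.8 -35.1]] a 1.1270173846123053 [0.2 0.9 0.2]
s [277. 207.] 17 r 122.0 theta -0.048
[535 236  21  25 254] [544.51968504 248.48818898] [[   0.    -6.4 -120.5]]
[[     0      0    640    400 255744]
 [   531    239     22     24    256]] [[319.27793027 199.44867915]
 [541.34765625 250.76953125]]
```

View pics/b2c.png

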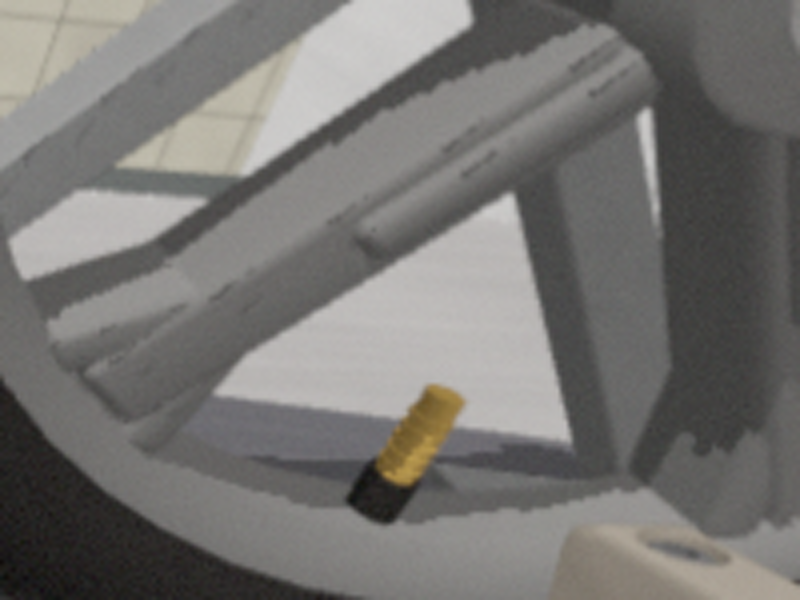

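The stem moved about -0.045 rad as intended. The readings now sit on both sides of zero (roughly -0.05 to +0.04), inside the 0.12 limit. The hand is clear of everything, so I hand the job in.

```bash
python3 -c "
from rig import manip
print(manip.finish_job())"
```

```text
the job is handed in; nothing more can be done
None
```

I pushed the wheel round by one spoke until the valve was at the bottom, by my readings within about 0.05 rad of straight up, then took the hand clear and handed the job in at about 24 s; no verdict was returned. In one early free-space tilting step I repeated a typed row through a shell loop.

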